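# Set out a student's place for the pulp weighing practical

### The arm

A 6-joint arm with a two-finger parallel gripper is mounted at the origin on a cart in front of the work surface, level with it; the furniture and walls round the work are solid. World frame = base frame: x ahead of the robot, y to its left, z up, the work surface at z = 0. Lengths are in m, angles in rad, forces in N, time in s.
With the tool pointing down it reaches from about 0.4 to 0.925 m from the base axis. Payload 12.5 kg.
Tool frame: the origin (TCP) lies at the very end of the fingers, on their centre line; the grasp point (between the pads) lies 19 mm behind it (grasp_offset is the distance from the TCP to the grasp point, in m); z points along the fingers, y is the line along which they close (so a half turn about z gives the same grasp; the last joint's range is limited). The gripper opens to 95 mm and grips with 3 to 60 N. Pads are 20 mm wide; open, the fingers measure 119 mm over their backs; the gripper's body (75 mm by 180 mm) begins 59 mm behind the grasp point.
Start: joints at [-1.406, 0.491, 1.559, -0, 1.092, -0.106], TCP at [0.167, -0.602, 0.215] pointing down, gripper open.
Joint ranges: [-3.1, 3.1], [-0.84, 2.19], [0.05, 2.79], [-1.13, 4.28], [0.06, 2.93], [-2.69, 2.69]. Speed limits (rad/s): [2.22, 2.22, 2.79, 3.14, 3.14, 3.14].

### API

Orientations are given as a 3x3 rotation matrix whose columns are the frame's x, y, z axes.
In Python, from cell import * gives the robot as it stands.
- The arm moves only by the tool jog_arm, never from a script. Its argument "moves" is one flat list of numbers, 6 for each row, row after row: the shift along the tool's x, y, z in cm, then the turn, a rotation vector about the tool's x, y, z in rad. In form: [x, y, z, wx, wy, wz, x, y, z, wx, wy, wz, ...]. A call has 1 to 10 rows; each row is the pose to reach, as a shift and turn from the pose commanded when the call began, along the tool's axes at that moment; what a row does not reach only later rows make up. A row lasts 1/8 s, in which the tool goes at most 62.5 mm and 10.7 degrees, less where a joint would pass 70% of its speed; a pose out of reach is approached as far as the arm can. A call with a gripper value outside its range is refused whole. "gripper" is the opening, from 0 (shut) to 1 (fully open), set as the call begins (left out, the last holds). The fingers move at their own pace and stop on an object; "force" is the grip in N (left out, the last holds). Time passes only in rows, so rows that repeat a pose let the fingers close. It gives the time, the measured TCP pose, the force, the opening and the grip force at its end, in the units of the state.
- sense(): the state, without advancing time (a new reading comes with each control period).
- read_camera(name): name is "scene" or "top"; returns a dict with "image" (480x640x3 uint8, blue, green, red), "range_z" (480x640 float32, m along the optical axis (not along the pixel's ray), 0 where there is no reading), "mtx" (3x3 intrinsics, pixels), "rvec" (rotation vector, rad) and "tvec" (3), from world to camera coordinates, as OpenCV has them. Camera axes: x right, y down, z forward; pixel columns grow to the right and rows downward; lengths in m; the calibration is good to about 2 mm. A picture is of the moment at which its call begins.
- close_job(): hands the job in; it is judged then, once.
Trained networks look in the newest picture that a camera, given by its name, has taken for a name from the list of things; names that differ only in an ending like _2 or _b are one class to them, and where a whole thing is asked for, a point or a joint stands for the part that bears it (a point fixed in the world has none). Each returns a list of dicts, best first, with "confidence" (0 to 1); they miss things now and then, are a little off and sometimes report something else, mostly with a low value. They report only what shows in the picture. A call takes as long as a camera call.
- boxes_of(thing, camera): "extent" ([left, top, right, bottom] as shares, 0 to 1, of the picture: columns of its width, rows of its height, round what is visible of it).
- regions_of(thing, camera): "mask" (480x640 bool, what is visible of it) and "extent" ([left, top, right, bottom] as shares, 0 to 1, of the picture: columns of its width, rows of its height, round what is visible of it).
- landmark_of(thing, camera): "position" ([column, row] as shares, 0 to 1, of the picture: columns of its width, rows of its height: a listed point, or the origin of a listed thing).
The state is a dict: "t": time; "joints": joint angles; "joint_vel": joint speeds; "tau": joint torques, N m; "ee_pos": TCP position; "ee_rot": TCP orientation; "contact_force": force on the tool from outside, world axes, zero at the start; "ft_torque": the same for the moment, N m; "finger_gap": opening from 0.0 (shut) to 1.0 (fully open); "grip_force": force on a finger pad.
Only numpy, scipy, OpenCV 4.12 (cv2) and the standard library are available. Lean on these libraries where they do the work, as an engineer would, in place of code of your own. Each camera call takes 0.05 s, during which the arm holds its last target. There are 200 camera calls.

### The job

Set out the clear bench to the right of the balance for the pulp weighing (everything you need is there; what lies left of the balance is not part of it). Put the shallow glass dish halfway between the conical flask and the bowl of pulp, the small beaker halfway between dish and flask, the smaller weight halfway between dish and bowl, and the capped jar halfway between the dish and the middle of the notebook, measured from centre to centre and in straight lines. Then stand the larger weight on the middle of the jar's lid, with everything upright, the flask, bowl and notebook where they are, and the tangerines left alone.

Things in the scene. Friction and masses are not known exactly. Their poses are not given: they have to be found in the camera images.
- notebook: Closed brown spiral-bound notebook lying flat behind the flask and the bowl, 105 (its x) x 152 (its y) x 13 mm, does not move. Its middle is a landmark. (To the right, a tall steel cabinet stands beyond y = -0.55, from about x = 0.4 on; keep the wrist clear of it.) Origin: centre of its underside, z up. x points away from the robot, y to the left, within 10 degrees or so.
- flask: Clear glass conical flask, 83 mm wide at the foot, narrow neck, 136 mm high, does not move; stands to the left or the right, bowl on the other side, their centres 360 mm apart. The notebook lies on the middle line between flask and bowl, 250 mm behind the line joining them. Origin: centre of its underside, z up.
- bowl: Glass bowl with orange tangerine pulp, 118 mm wide at the rim, 53 mm high, does not move. Origin: centre of its underside, z up.
- dish: Empty shallow round glass dish with upright wall, 63 mm outer diameter, 17 mm high, 50 g; can be gripped across its full diameter. Origin: centre of its underside, z up.
- jar: Round sample jar with a flat white screw cap fixed on it, 42 mm diameter, 62 mm high, beige filling; top of the cap is flat, 41 mm wide, 62 mm over the origin. About 60 g. Origin: centre of its underside, z up.
- beaker: Small open glass beaker with some pale content, wall 43 mm in diameter, rim and spout up to 53 mm along its y axis (the spout lies on that axis; a grip on or near it slips sideways; the wall is best gripped across, along its x axis, about 35 mm up, below the rim at 53 mm), 59 mm high, about 50 g. Origin: centre of its underside, z up.
- large_weight: The larger of two calibration weights: round, knobbed, body 22 mm in diameter, 32 mm high, 100 g. Origin: centre of its underside, z up.
- small_weight: The smaller of two calibration weights: round, knobbed, body 17 mm in diameter, 26 mm high, 50 g. Origin: centre of its underside, z up.
- tangerine_near_balance: Loose tangerine, 67 mm across, 55 mm high, behind the work on the left; to be left alone. Origin: centre of its underside, z up.
- tangerine_right: Loose tangerine, 69 mm across, 57 mm high, behind the work on the right; to be left alone. Origin: centre of its underside, z up.

How it is judged:
By the outcome, as a careful person would: the job done as asked, in the order asked, and still so for the second after the job is handed in, with the robot touching nothing.
It also fails if it takes over 120 s, if anything falls off the work surface, if the arm or the gripper's body presses on something with over 40 N, if the wrist force passes 120 N, or if a joint passes its speed limit or range.

## Working session

There is one attempt and no reset: what is moved stays moved. The work goes in short steps, Python scripts to look and compute and a tool call to move; the robot and the scene stay as the last step left them, time stands still between calls to the robot, and variables do not carry over. Pictures are saved under pics/ and viewed, at most 14 in all, crops included, and the job is handed in when it is done.

Besides the shell and the picture viewer there is one more tool, called by a JSON object that holds its "op" and its "data". jog_arm: Moves the arm, as the interface text tells. Its arguments: {"type":"object","properties":{"moves":{"type":"array","items":{"type":"number"}},"gripper":{"type":"number"},"force":{"type":"number"}},"required":["moves"]}

```bash
mkdir -p pics; ls; cat > h.py <<'E'
from cell import *
import numpy as np, cv2
def cam(n):
    c=read_camera(n); c['R']=cv2.Rodrigues(np.array(c['rvec'],float))[0]; c['t']=np.array(c['tvec'],float).ravel(); return c
def on_plane(c,uv,z):
    uv=np.atleast_2d(np.array(uv,float)); d=(np.linalg.inv(c['mtx'])@np.c_[uv,np.ones(len(uv))].T).T@c['R']
    o=-c['R'].T@c['t']; return o+d*((z-o[2])/d[:,2])[:,None]
def cloud(c,m):
    v,u=np.nonzero(m&(c['range_z']>0)); z=c['range_z'][v,u]
    p=(np.linalg.inv(c['mtx'])@np.c_[u,v,np.ones(len(u))].T)*z
    return (p.T-c['t'])@c['R']
names=['notebook','flask','bowl','dish','jar','beaker','large_weight','small_weight','tangerine_near_balance','tangerine_right']
E
python3 - <<'E'
from h import *
for n in ['top','scene']:
    c=cam(n); cv2.imwrite(f'pics/{n}0.png',c['image'])
    print(n,'cam at',-c['R'].T@c['t'])
    for k in names:
        r=regions_of(k,n); l=landmark_of(k,n)
        for q in r[:2]:
            p=cloud(c,q['mask']); e=np.array(q['extent'])*[640,480,640,480]
            print(k,'R',round(q['confidence'],2),e.round(),p.shape[0] and np.r_[np.median(p,0),p.min(0),p.max(0)].round(3))
        for q in l[:2]:
            uv=np.array(q['position'])*[640,480]; print('   L',round(q['confidence'],2),uv.round(1),on_plane(c,uv,0)[0].round(4))
print(sense())
E
```

```text
pics
top cam at [0.47567079 0.00494885 1.21521216]
notebook R 0.9 [306. 184. 367. 225.] [ 0.682 -0.029  0.011  0.629 -0.103 -0.004  0.736  0.047  0.018]
   L 0.79 [335.4 203.9] [ 0.6853 -0.0252  0.    ]
flask R 0.84 [251. 285. 283. 317.] [ 0.431  0.139  0.043  0.387  0.106 -0.003  0.469  0.19   0.141]
   L 0.96 [265.5 301.2] [0.4271 0.1496 0.    ]
bowl R 0.84 [387. 277. 432. 322.] [ 0.436 -0.217  0.025  0.38  -0.268 -0.001  0.496 -0.156  0.062]
   L 0.8 [403.4 304.3] [ 0.4279 -0.206   0.    ]
   L 0.37 [457.7 247.7] [ 0.5777 -0.3464  0.    ]
dish R 0.94 [445. 235. 470. 262.] [ 0.576 -0.344  0.004  0.547 -0.373 -0.005  0.604 -0.31   0.021]
dish R 0.66 [309. 187. 367. 225.] [ 0.682 -0.029  0.011  0.629 -0.103 -0.004  0.736  0.048  0.018]
   L 0.37 [241.5 234. ] [0.5997 0.2186 0.    ]
jar R 0.73 [455. 300. 478. 315.] [ 0.431 -0.352  0.061  0.409 -0.379  0.     0.451 -0.338  0.07 ]
jar R 0.22 [310. 183. 367. 224.] [ 0.681 -0.029  0.011  0.629 -0.106 -0.002  0.736  0.045  0.018]
   L 0.88 [463.2 306.8] [ 0.4253 -0.3601  0.    ]
beaker R 0.71 [406. 223. 426. 245.] [ 0.604 -0.236  0.025  0.
[... 2190 characters left out ...]
-1.05582169e-01]), 'joint_vel': array([ 3.71341447e-05, -2.39840668e-03,  6.68829459e-04, -6.10851156e-04,
        3.53194735e-04, -1.01720932e-03]), 'tau': array([-8.19117327e-05, -6.12462330e+01, -2.58429641e+01,  6.93493034e-02,
        4.45694849e-02,  4.97164081e-06]), 'ee_pos': array([ 0.16720339, -0.60223456,  0.21462358]), 'ee_rot': array([[ 9.63565918e-01,  2.67470974e-01,  7.25330443e-06],
       [ 2.67470974e-01, -9.63565916e-01, -5.44889450e-05],
       [-7.58517427e-06,  5.44437387e-05, -9.99999998e-01]]), 'contact_force': array([0.13563067, 0.01566008, 0.20918801]), 'ft_torque': array([-0.0332369 ,  0.03200992, -0.00036844]), 'grip_force': 0.0, 'finger_gap': 0.9945912896047301}
```

View pics.

```bash
python3 - <<'E'
import cv2
a=cv2.imread('pics/top0.png');cv2.imwrite('pics/t1.png',cv2.resize(a[150:350,140:500],(800,444),interpolation=cv2.INTER_CUBIC))
E
```

```text
(no output)
```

View pics/t1.png

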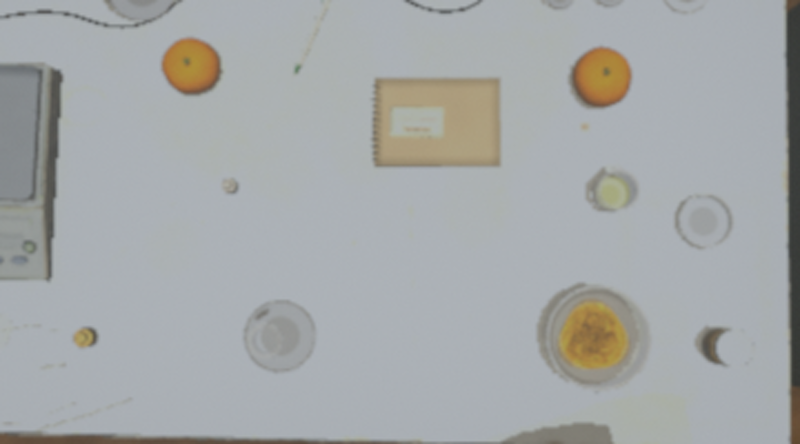

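View pics/scene0.png

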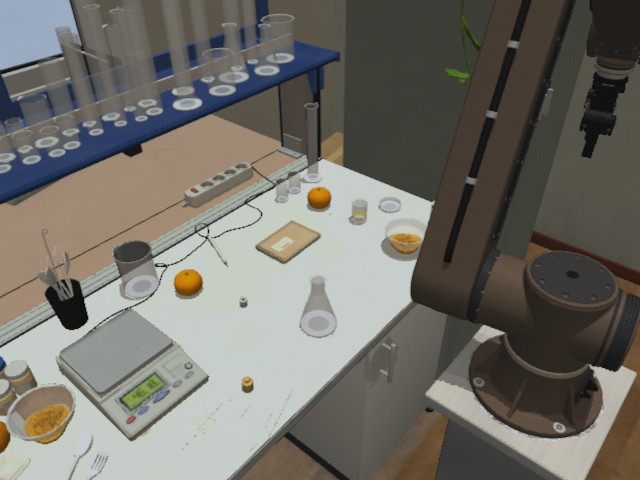

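```bash
cat >> h.py <<'E'
def circ(p):
    (x,y),r=cv2.minEnclosingCircle(p[:,:2].astype(np.float32)); return np.array([x,y,r]).round(4)
def fit(p,r):
    from scipy.optimize import least_squares
    # known-radius circle through outer points
    s=least_squares(lambda q:np.hypot(p[:,0]-q[0],p[:,1]-q[1])-r,np.median(p[:,:2],0),loss='soft_l1',f_scale=.003); return s.x.round(4)
E
python3 - <<'E'
from h import *
c=cam('top')
def get(k): return regions_of(k,'top')[0]['mask']
for k,lo,hi,r in [('flask',-.01,.012,.0415),('flask',.12,.2,.015),('bowl',.042,.07,.059),('dish',.008,.03,.0315),('jar',.054,.08,.0205),('beaker',.045,.08,.0215),('large_weight',.02,.05,.011),('large_weight',.004,.05,.011),('small_weight',.004,.05,.0085)]:
    try:
        m=get(k); p=cloud(c,m); p=p[(p[:,2]>lo)&(p[:,2]<hi)]; 
        cn,_=cv2.findContours(m.astype(np.uint8),0,2); cn=max(cn,key=cv2.contourArea)[:,0,:]
        z={'flask':0,'bowl':.053,'dish':.017,'jar':.062,'beaker':.059}.get(k,.015)
        print(k,len(p),'med',np.median(p,0).round(4),'enc',circ(p),'mid',((p.min(0)+p.max(0))/2).round(4),'contour',circ(on_plane(c,cn,z)), fit(on_plane(c,cn,z),r) )
    except Exception as e: print(k,e)
m=get('notebook');cn,_=cv2.findContours(m.astype(np.uint8),0,2); cn=max(cn,key=cv2.contourArea)[:,0,:]
q=on_plane(c,cn,.013)[:,:2]; print(cv2.minAreaRect((q*1000).astype(np.float32)))
a=c['image'][215:270,395:485]; b=c['image'][285:330,440:490]
s=cam('scene')['image']; d=s[185:240,340:430]
f=lambda i:cv2.resize(i,(780,290),interpolation=cv2.INTER_CUBIC)
cv2.imwrite('pics/crop1.png',np.vstack([cv2.resize(a,(480,293),interpolation=2),cv2.resize(d,(480,293),interpolation=2)]))
E
```

```text
flask 146 med [0.4225 0.1597 0.0043] enc [0.4276 0.1479 0.0439] mid [0.4288 0.1482 0.0035] contour [0.4264 0.1482 0.0438] [0.4275 0.1485]
flask 111 med [0.4281 0.15   0.1351] enc [0.4287 0.1475 0.0184] mid [0.4292 0.1468 0.1314] contour [0.4264 0.1482 0.0438] [0.4409 0.1464]
bowl 390 med [ 0.4369 -0.2307  0.0511] enc [ 0.4371 -0.2122  0.0589] mid [ 0.4374 -0.212   0.0505] contour [ 0.4365 -0.2129  0.0592] [ 0.4372 -0.2128]
dish 108 med [ 0.5729 -0.3505  0.0155] enc [ 0.5741 -0.3421  0.0326] mid [ 0.5742 -0.3425  0.0156] contour [ 0.5735 -0.3408  0.0328] [ 0.5737 -0.3408]
jar 231 med [ 0.4303 -0.3578  0.0617] enc [ 0.4305 -0.3587  0.021 ] mid [ 0.4301 -0.3578  0.0614] contour [ 0.4313 -0.3507  0.0281] [ 0.4314 -0.3529]
beaker 92 med [ 0.6083 -0.241   0.0568] enc [ 0.6037 -0.232   0.0242] mid [ 0.6045 -0.2328  0.0548] contour [ 0.6019 -0.2304  0.0259] [ 0.6031 -0.2313]
large_weight 52 med [0.4231 0.3667 0.024 ] enc [0.4225 0.3684 0.0106] mid [0.423  0.3682 0.0288] contour [0.4232 0.369  0.0121] [0.423  0.3686]
large_weight 67 med [0.4232 0.3662 0.0231] enc [0.4225 0.3684 0.0106] mid [0.423  0.368  0.0209] contour [0.4232 0.369  0.0121] [0.423  0.3686]
small_weight 41 med [0.6    0.2102 0.0189] enc [0.5999 0.2113 0.0085] mid [0.6006 0.2113 0.0191] contour [0.6009 0.2108 0.0095] [0.6003 0.2113]
((681.8038330078125, -29.124114990234375), (102.66425323486328, 146.2190399169922), 1.4107310771942139)
```

View pics/crop1.png

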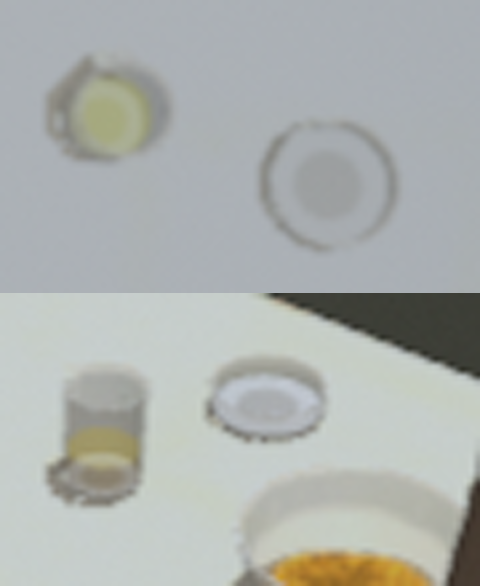

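{"op": "jog_arm", "data": {"moves": [19.3,-19.8,1.5,0,0,0.15,19.3,-19.8,1.5,0,0,0.271,19.3,-19.8,1.5,0,0,0.271,19.3,-19.8,1.5,0,0,0.271,19.3,-19.8,1.5,0,0,0.271,46.2,-14.26,11.5,0,0,0.271,46.2,-14.26,11.5,0,0,0.271,46.2,-14.26,11.5,0,0,0.271,46.2,-14.26,11.5,0,0,0.271,46.2,-14.26,11.5,0,0,0.271], "gripper": 1}}

```text
t: 3.95
ee_pos: [0.5764, -0.3405, 0.0983]
ee_rot: [[1.0, 0.001, -0.0], [0.001, -1.0, 0.0], [-0.0, -0.0, -1.0]]
contact_force: [-0.2, -0.5, 0.4]
finger_gap: 0.998
grip_force: 0.0
```

{"op": "jog_arm", "data": {"moves": [0,0,5,0,0,0,0,0,9.0,0,0,0,0,0,9.4,0,0,0,0,0,9.4,0,0,0]}}

```text
t: 4.45
ee_pos: [0.5747, -0.3417, 0.0067]
ee_rot: [[1.0, -0.0, 0.001], [-0.0, -1.0, -0.001], [0.001, 0.001, -1.0]]
contact_force: [0.1, -0.8, 0.3]
finger_gap: 1.003
grip_force: 0.0
```

{"op": "jog_arm", "data": {"moves": [0,0,0.4,0,0,0,0,0,0.4,0,0,0,0,0,0.4,0,0,0,0,0,0.4,0,0,0,0,0,0.4,0,0,0,0,0,0.4,0,0,0], "gripper": 0.5, "force": 10}}

```text
t: 5.2
ee_pos: [0.5743, -0.3413, 0.002]
ee_rot: [[1.0, -0.0, 0.0], [-0.0, -1.0, -0.0], [0.0, 0.0, -1.0]]
contact_force: [-2.2, 0.8, 5.4]
finger_gap: 0.644
grip_force: 10.0
```

{"op": "jog_arm", "data": {"moves": [0,0,-3,0,0,0,0,0,-9,0,0,0,0,0,-10,0,0,0,-14.2,-30.9,-10,0,0,0,-14.2,-30.9,-10,0,0,0,-14.2,-30.9,-10,0,0,0,-14.2,-30.9,-10,0,0,0,-14.2,-30.9,-10,0,0,0,-14.2,-30.9,-10,0,0,0,-14.2,-30.9,-10,0,0,0]}}

```text
t: 6.45
ee_pos: [0.4314, -0.0309, 0.1013]
ee_rot: [[1.0, 0.002, -0.001], [0.002, -1.0, 0.0], [-0.001, -0.0, -1.0]]
contact_force: [0.8, -0.1, 0.0]
finger_gap: 0.648
grip_force: 10.0
```

Lower.

{"op": "jog_arm", "data": {"moves": [0,0,5,0,0,0,0,0,9,0,0,0,0,0,9.6,0,0,0,0,0,9.9,0,0,0,0,0,10.0,0,0,0,0,0,10.0,0,0,0]}}

```text
t: 7.2
ee_pos: [0.4328, -0.0324, 0.0025]
ee_rot: [[1.0, -0.0, 0.002], [-0.0, -1.0, -0.0], [0.002, 0.0, -1.0]]
contact_force: [0.0, 0.3, -0.2]
finger_gap: 0.644
grip_force: 10.0
```

{"op": "jog_arm", "data": {"moves": [0,0,0,0,0,0,0,0,0,0,0,0,0,0,0,0,0,0,0,0,-6,0,0,0,0,0,-12,0,0,0,0,0,-15,0,0,0], "gripper": 1}}

```text
t: 7.95
ee_pos: [0.4327, -0.0323, 0.1543]
ee_rot: [[1.0, -0.0, 0.003], [-0.0, -1.0, -0.001], [0.003, 0.001, -1.0]]
contact_force: [0.2, 0.5, 0.4]
finger_gap: 0.997
grip_force: 0.0
```

```bash
python3 - <<'E'
from h import *
P=[]
for n in ['top','scene']:
    for i in range(2):
        c=cam(n); r=regions_of('beaker',n)
        if r and i==0:
            im=c['image']; e=(np.array(r[0]['extent'])*[640,480,640,480]).astype(int); print(n,e)
            a=im[e[1]-12:e[3]+12,e[0]-12:e[2]+12]; cv2.imwrite(f'pics/b_{n}.png',cv2.resize(a,(390,500),interpolation=cv2.INTER_CUBIC))
        for q in r[:1]:
            p=cloud(c,cv2.dilate(q['mask'].astype(np.uint8),np.ones((3,3)))>0); p=p[(p[:,2]>.048)&(p[:,2]<.066)&(np.hypot(p[:,0]-.604,p[:,1]+.232)<.045)]
            print(n,len(p),circ(p)); P.append(p)
    d=regions_of('dish',n)
    for q in d[:1]:
        p=cloud(c,q['mask']); p=p[(p[:,2]>.008)&(p[:,2]<.03)]; print('dish',circ(p),q['confidence'])
p=np.vstack(P); rel=p[:,:2]-[.604,-.2315]; a=np.degrees(np.arctan2(rel[:,1],rel[:,0])); r=np.hypot(*rel.T)
for k in range(-180,180,15):
    s=(a>=k)&(a<k+15); print(k,s.sum(),(np.percentile(r[s],95)*1000).round(1) if s.any() else '')
cv2.imwrite('pics/b.png',np.hstack([cv2.imread('pics/b_top.png'),cv2.imread('pics/b_scene.png')]))
E
```

```text
top [406 222 426 245]
top 96 [ 0.6061 -0.2316  0.0256]
top 93 [ 0.6065 -0.2317  0.0261]
dish [ 0.7227 -0.2044  0.0274] 0.36
scene [241 375 254 395]
scene 0 [0. 0. 0.]
dish [ 0.4325 -0.0333  0.0342] 0.74
-180 6 22.8
-165 5 23.7
-150 8 23.8
-135 9 24.0
-120 12 24.1
-105 10 24.3
-90 10 24.4
-75 12 23.1
-60 12 23.0
-45 9 21.5
-30 11 22.5
-15 13 25.3
0 13 27.9
15 7 23.0
30 8 20.8
45 5 20.5
60 5 20.9
75 6 21.7
90 4 21.4
105 5 21.7
120 5 22.1
135 3 22.2
150 8 23.5
165 3 22.3
```

View pics/b.png

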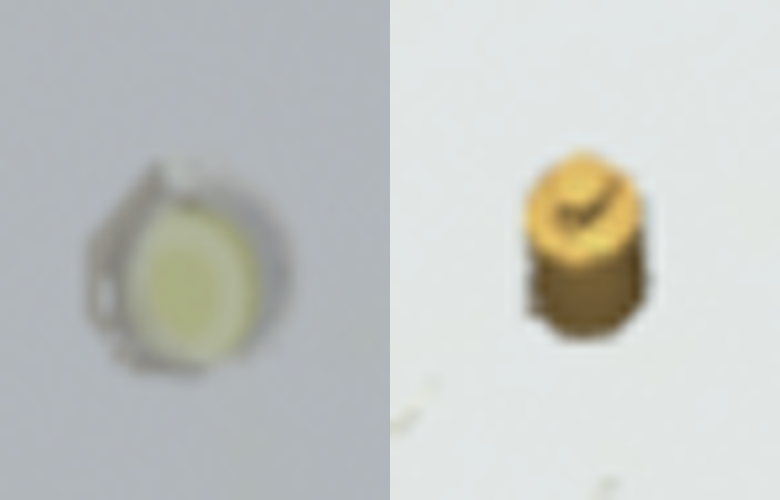

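{"op": "jog_arm", "data": {"moves": [17.1,20.1,0,0,0,0,17.1,20.1,0,0,0,0,17.1,20.1,0,0,0,0,17.1,20.1,0,0,0,0,17.1,20.1,0,0,0,0,17.1,20.1,2,0,0,0,17.1,20.1,7,0,0,0,17.1,20.1,12,0,0,0,17.1,20.1,13.5,0,0,0,17.1,20.1,13.8,0,0,0]}}

```text
t: 9.7
ee_pos: [0.6032, -0.233, 0.0135]
ee_rot: [[1.0, 0.0, -0.001], [0.0, -1.0, 0.0], [-0.001, -0.0, -1.0]]
contact_force: [0.3, -0.3, 0.7]
finger_gap: 1.001
grip_force: 0.0
```

{"op": "jog_arm", "data": {"moves": [0,0,0,0,0,0,0,0,0,0,0,0,0,0,0,0,0,0,0,0,0,0,0,0,0,0,0,0,0,0,0,0,0,0,0,0,0,0,0,0,0,0], "gripper": 0.3, "force": 12}}

```text
t: 10.58
ee_pos: [0.6032, -0.2332, 0.0136]
ee_rot: [[1.0, -0.0, -0.0], [-0.0, -1.0, -0.0], [-0.0, 0.0, -1.0]]
contact_force: [0.3, 0.2, 0.7]
finger_gap: 0.459
grip_force: 12.0
```

{"op": "jog_arm", "data": {"moves": [0,0,-5,0,0,0,0,0,-12,0,0,-0.15,-2,-4,-12,0,0,-0.33,-6,-10,-12,0,0,-0.51,-9,-15,-12,0,0,-0.69,-12,-20,-12,0,0,-0.87,-15,-25,-12,0,0,-1.05,-17.3,-29.1,-12,0,0,-1.23,-17.3,-29.1,-12,0,0,-1.41,-17.3,-29.1,-12,0,0,-1.571]}}

```text
t: 11.82
ee_pos: [0.4301, 0.0584, 0.1338]
ee_rot: [[-0.007, 1.0, 0.0], [1.0, 0.007, -0.0], [-0.0, 0.0, -1.0]]
contact_force: [-0.1, -0.2, 0.4]
finger_gap: 0.457
grip_force: 12.0
```

{"op": "jog_arm", "data": {"moves": [0,0,0,0,0,0,0,0,0,0,0,0]}}

```text
t: 12.08
ee_pos: [0.4303, 0.0577, 0.1336]
ee_rot: [[0.004, 1.0, -0.0], [1.0, -0.004, -0.0], [-0.0, -0.0, -1.0]]
contact_force: [0.2, -0.0, -0.9]
finger_gap: 0.46
grip_force: 12.0
```

{"op": "jog_arm", "data": {"moves": [0,0,5,0,0,0,0,0,10,0,0,0,0,0,11.5,0,0,0,0,0,12.0,0,0,0,0,0,12.0,0,0,0,0,0,12.0,0,0,0]}}

```text
t: 12.82
ee_pos: [0.4308, 0.0577, 0.0142]
ee_rot: [[0.001, 1.0, 0.001], [1.0, -0.001, -0.0], [-0.0, 0.001, -1.0]]
contact_force: [0.4, -0.3, -1.2]
finger_gap: 0.453
grip_force: 12.0
```

{"op": "jog_arm", "data": {"moves": [0,0,0,0,0,0,0,0,0,0,0,0,0,0,0,0,0,0,0,0,0,0,0,0,0,0,-6,0,0,0,0,0,-12,0,0,0,0,0,-15,0,0,0], "gripper": 0.9}}

```text
t: 13.7
ee_pos: [0.4307, 0.0578, 0.1664]
ee_rot: [[-0.0, 1.0, 0.003], [1.0, 0.0, -0.0], [-0.0, 0.003, -1.0]]
contact_force: [0.1, -0.4, 0.7]
finger_gap: 0.901
grip_force: 0.0
```

{"op": "jog_arm", "data": {"moves": [15.35,16.95,0,0,0,0,15.35,16.95,0,0,0,0,15.35,16.95,0,0,0,0,15.35,16.95,0,0,0,0,15.35,16.95,0,0,0,0,15.35,16.95,6,0,0,0,15.35,16.95,11,0,0,0,15.35,16.95,15,0,0,0,15.35,16.95,16,0,0,0,15.35,16.95,16,0,0,0], "gripper": 0.6}}

```text
t: 14.95
ee_pos: [0.5998, 0.2109, 0.0041]
ee_rot: [[0.0, 1.0, -0.0], [1.0, -0.0, -0.0], [-0.0, -0.0, -1.0]]
contact_force: [0.2, -0.6, -0.3]
finger_gap: 0.599
grip_force: 0.0
```

{"op": "jog_arm", "data": {"moves": [0,0,0,0,0,0,0,0,0,0,0,0,0,0,0,0,0,0,0,0,0,0,0,0,0,0,0,0,0,0,0,0,0,0,0,0], "gripper": 0.05, "force": 15}}

```text
t: 15.7
ee_pos: [0.5999, 0.2113, 0.0038]
ee_rot: [[-0.0, 1.0, 0.0], [1.0, 0.0, -0.0], [-0.0, 0.0, -1.0]]
contact_force: [-0.1, 0.9, 2.6]
finger_gap: 0.174
grip_force: 15.0
```

{"op": "jog_arm", "data": {"moves": [0,0,-6,0,0,0,0,0,-12,0,0,0,0,0,-17,0,0,0,-33.35,-16.5,-17,0,0,0,-33.35,-16.5,-17,0,0,0,-33.35,-16.5,-17,0,0,0,-33.35,-16.5,-17,0,0,0,-33.35,-16.5,-17,0,0,0,-33.35,-16.5,-17,0,0,0,-33.35,-16.5,-17,0,0,0]}}

```text
t: 16.95
ee_pos: [0.4334, -0.125, 0.1737]
ee_rot: [[0.005, 1.0, -0.0], [1.0, -0.005, -0.0], [-0.0, -0.0, -1.0]]
contact_force: [1.1, 0.4, -0.3]
finger_gap: 0.172
grip_force: 15.0
```

{"op": "jog_arm", "data": {"moves": [0,0,6,0,0,0,0,0,12,0,0,0,0,0,16,0,0,0,0,0,16.8,0,0,0,0,0,17.0,0,0,0,0,0,17.0,0,0,0]}}

```text
t: 17.7
ee_pos: [0.4356, -0.1223, 0.0048]
ee_rot: [[-0.0, 1.0, 0.002], [1.0, 0.0, -0.001], [-0.001, 0.002, -1.0]]
contact_force: [-0.4, -0.6, -0.7]
finger_gap: 0.17
grip_force: 15.0
```

{"op": "jog_arm", "data": {"moves": [0,0,0,0,0,0,0,0,0,0,0,0,0,0,0,0,0,0,0,0,-6,0,0,0,0,0,-12,0,0,0,0,0,-15,0,0,0,0,0,-15,0,0,0], "gripper": 0.6}}

```text
t: 18.58
ee_pos: [0.4355, -0.1225, 0.1556]
ee_rot: [[-0.0, 1.0, 0.004], [1.0, 0.0, -0.002], [-0.002, 0.004, -1.0]]
contact_force: [-0.2, -0.2, -0.6]
finger_gap: 0.598
grip_force: 0.0
```

{"op": "jog_arm", "data": {"moves": [-23.6,-0.5,0,0,0,0,-23.6,-0.5,0,0,0,0,-23.6,-0.5,0,0,0,0,-23.6,-0.5,0,0,0,0,-23.6,-0.5,0,0,0,0,-23.6,-0.5,5,0,0,0,-23.6,-0.5,10,0,0,0,-23.6,-0.5,13,0,0,0,-23.6,-0.5,13.4,0,0,0,-23.6,-0.5,13.4,0,0,0], "gripper": 0.9}}

```text
t: 19.82
ee_pos: [0.43, -0.3578, 0.0199]
ee_rot: [[-0.0, 1.0, -0.0], [1.0, 0.0, 0.0], [0.0, -0.0, -1.0]]
contact_force: [0.1, 0.0, 0.0]
finger_gap: 0.897
grip_force: 0.0
```

{"op": "jog_arm", "data": {"moves": [0,0,0,0,0,0,0,0,0,0,0,0,0,0,0,0,0,0,0,0,0,0,0,0,0,0,0,0,0,0,0,0,0,0,0,0,0,0,0,0,0,0], "gripper": 0.25}}

```text
t: 20.7
ee_pos: [0.4298, -0.3583, 0.0197]
ee_rot: [[-0.0, 1.0, 0.0], [1.0, 0.0, -0.0], [-0.0, 0.0, -1.0]]
contact_force: [-0.3, -0.6, 1.8]
finger_gap: 0.439
grip_force: 15.0
```

{"op": "jog_arm", "data": {"moves": [0,0,-6,0,0,0,0,0,-11,0,0,0,0,0,-13,0,0,0,0,0,-13,0,0,0]}}

```text
t: 21.2
ee_pos: [0.4301, -0.3585, 0.1508]
ee_rot: [[-0.0, 1.0, 0.002], [1.0, 0.0, -0.002], [-0.002, 0.002, -1.0]]
contact_force: [0.5, -0.2, -0.9]
finger_gap: 0.438
grip_force: 15.0
```

```bash
cat > m.py <<'E'
from h import *
import sys
G={'dish':(.432,-.032,.0315,.017),'beaker':(.43,.058,.0215,.059),'small_weight':(.435,-.122,.0085,.015),'flask':(.4276,.148,.0415,0),'bowl':(.4372,-.2123,.059,.053),'jar':(.557,-.03,.0205,.062),'large_weight':(.423,.368,.011,.016)}
for n in ['top','scene']:
    c=cam(n); cv2.imwrite(f'pics/{n}_{sys.argv[1]}.png',c['image'])
    for k,(x,y,r,z) in G.items():
        for q in regions_of(k,n)[:3]:
            m=q['mask']; p=cloud(c,m)
            if len(p)<10: continue
            if np.hypot(*(np.median(p,0)[:2]-[x,y]))>.06: continue
            t=p[(p[:,2]>z-.012)&(p[:,2]<z+.012)]
            if len(t)<5: continue
            cn=max(cv2.findContours(m.astype(np.uint8),0,2)[0],key=cv2.contourArea)[:,0,:]
            print(n,k,round(q['confidence'],2),'enc',circ(t),'med',np.median(t,0).round(4),'cont',fit(on_plane(c,cn,z),r)); break
    for k in ['dish','small_weight','beaker']:
        for q in landmark_of(k,n)[:1]: print('   L',k,round(q['confidence'],2),on_plane(c,np.array(q['position'])*[640,480],0)[0].round(4))
E
python3 m.py a
python3 - <<'E'
import cv2
a=cv2.imread('pics/top_a.png');cv2.imwrite('pics/ta.png',cv2.resize(a[170:340,220:500],(800,486),interpolation=cv2.INTER_CUBIC))
E
```

```text
top dish 0.82 enc [ 0.4323 -0.0347  0.0315] med [ 0.4298 -0.0373  0.0071] cont [ 0.4319 -0.0349]
top beaker 0.56 enc [0.4306 0.0576 0.0251] med [0.4273 0.0614 0.0582] cont [0.4303 0.056 ]
top flask 0.87 enc [0.4278 0.1486 0.0438] med [0.422  0.1602 0.0032] cont [0.4278 0.1484]
top bowl 0.97 enc [ 0.4371 -0.2121  0.0587] med [ 0.4325 -0.2288  0.0512] cont [ 0.4371 -0.2125]
top large_weight 0.56 enc [0.4219 0.3692 0.0113] med [0.423  0.3652 0.022 ] cont [0.4224 0.3694]
   L dish 0.81 [ 0.4437 -0.0356  0.    ]
   L small_weight 0.55 [ 0.4351 -0.115   0.    ]
   L beaker 0.51 [0.4288 0.0605 0.    ]
scene dish 0.69 enc [ 0.4311 -0.0335  0.0346] med [ 0.4314 -0.0382  0.0093] cont [ 0.4283 -0.0298]
scene beaker 0.62 enc [0.4309 0.0561 0.0248] med [0.4321 0.0526 0.056 ] cont [0.4219 0.0669]
scene small_weight 0.39 enc [ 0.4363 -0.1199  0.0102] med [ 0.4325 -0.1175  0.0179] cont [ 0.4355 -0.1212]
scene flask 0.69 enc [0.4754 0.0972 0.1115] med [0.4071 0.1601 0.0093] cont [0.4668 0.1047]
scene bowl 0.61 enc [ 0.4422 -0.2077  0.061 ] med [ 0.4722 -0.2051  0.0505] cont [ 0.4356 -0.2057]
scene large_weight 0.48 enc [0.4193 0.3702 0.0122] med [0.416  0.3746 0.0205] cont [0.4227 0.3693]
   L dish 0.82 [ 0.4304 -0.0352  0.    ]
   L small_weight 0.51 [ 0.4314 -0.1287  0.    ]
   L beaker 0.62 [ 0.441   0.0476 -0.    ]
```

View pics/ta.png

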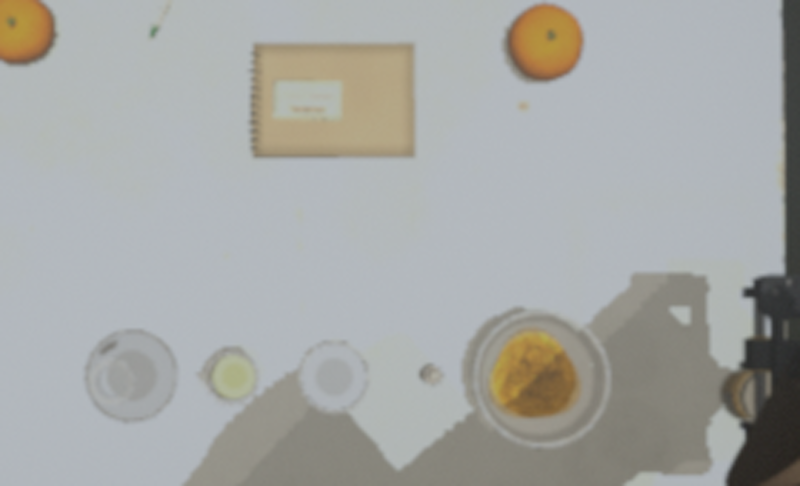

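{"op": "jog_arm", "data": {"moves": [32.8,12.7,0,0,0,0,32.8,12.7,0,0,0,0,32.8,12.7,0,0,0,0,32.8,12.7,0,0,0,0,32.8,12.7,0,0,0,0,32.8,12.7,0,0,0,0,32.8,12.7,0,0,0,0,32.8,12.7,0,0,0,0,32.8,12.7,5,0,0,0,32.8,12.7,10,0,0,0]}}

```text
t: 23.55
ee_pos: [0.5568, -0.0317, 0.049]
ee_rot: [[0.002, 1.0, 0.002], [1.0, -0.002, -0.001], [-0.001, 0.002, -1.0]]
contact_force: [0.5, -0.8, -0.9]
finger_gap: 0.439
grip_force: 15.0
```

{"op": "jog_arm", "data": {"moves": [0,0,2,0,0,0,0,0,2.8,0,0,0,0,0,3.0,0,0,0,0,0,3.0,0,0,0,0,0,3.0,0,0,0]}}

```text
t: 24.18
ee_pos: [0.5572, -0.0304, 0.0205]
ee_rot: [[0.0, 1.0, 0.001], [1.0, -0.0, -0.0], [-0.0, 0.001, -1.0]]
contact_force: [0.8, 0.1, -1.4]
finger_gap: 0.443
grip_force: 15.0
```

{"op": "jog_arm", "data": {"moves": [0,0,0.05,0,0,0,0,0,0.05,0,0,0,0,0,0.05,0,0,0,0,0,0,0,0,0,0,0,-6,0,0,0,0,0,-12,0,0,0,0,0,-16,0,0,0,0,0,-16,0,0,0], "gripper": 0.9}}

```text
t: 25.18
ee_pos: [0.5579, -0.0303, 0.1826]
ee_rot: [[-0.0, 1.0, 0.006], [1.0, 0.0, -0.001], [-0.001, 0.006, -1.0]]
contact_force: [-0.0, 0.1, -0.6]
finger_gap: 0.904
grip_force: 0.0
```

```bash
python3 - <<'E'
from h import *
c=cam('top'); p=cloud(c,np.ones((480,640),bool)); s=(p[:,0]>.3)&(p[:,0]<.65)&(p[:,1]>.28)&(p[:,1]<.5); p=p[s]
for y in np.arange(.28,.5,.02):
    print(y.round(2),[ (lambda q: q.max().round(3) if len(q) else None)(p[(p[:,0]>=x)&(p[:,0]<x+.04)&(p[:,1]>=y)&(p[:,1]<y+.02),2]) for x in np.arange(.32,.64,.04)])
E
```

```text
0.28 [np.float64(0.006), np.float64(0.006), np.float64(0.007), np.float64(0.006), np.float64(0.006), np.float64(0.006), np.float64(0.006), np.float64(0.006)]
0.3 [np.float64(0.007), np.float64(0.006), np.float64(0.005), np.float64(0.005), np.float64(0.007), np.float64(0.006), np.float64(0.005), np.float64(0.006)]
0.32 [np.float64(0.006), np.float64(0.007), np.float64(0.006), np.float64(0.007), np.float64(0.008), np.float64(0.005), np.float64(0.006), np.float64(0.007)]
0.34 [np.float64(0.006), np.float64(0.007), np.float64(0.02), np.float64(0.008), np.float64(0.006), np.float64(0.006), np.float64(0.006), np.float64(0.008)]
0.36 [np.float64(0.007), np.float64(0.006), np.float64(0.034), np.float64(0.006), np.float64(0.007), np.float64(0.006), np.float64(0.006), np.float64(0.005)]
0.38 [np.float64(0.006), np.float64(0.006), np.float64(0.006), np.float64(0.008), np.float64(0.007), np.float64(0.006), np.float64(0.008), np.float64(0.006)]
0.4 [np.float64(0.009), np.float64(0.005), np.float64(0.007), np.float64(0.007), np.float64(0.046), np.float64(0.057), np.float64(0.075), np.float64(0.077)]
0.42 [np.float64(0.005), np.float64(0.008), np.float64(0.006), np.float64(0.008), np.float64(0.046), np.float64(0.058), np.float64(0.078), np.float64(0.077)]
0.44 [np.float64(0.006), np.float64(0.006), np.float64(0.006), np.float64(0.008), np.float64(0.046), np.float64(0.058), np.float64(0.077), np.float64(0.078)]
0.46 [np.float64(0.007), np.float64(0.007), np.float64(0.008), np.float64(0.006), np.float64(0.048), np.float64(0.057), np.float64(0.079), np.float64(0.079)]
0.48 [np.float64(0.005), np.float64(0.008), np.float64(0.005), np.float64(0.006), np.float64(0.05), np.float64(0.059), np.float64(0.078), np.float64(0.077)]
```

{"op": "jog_arm", "data": {"moves": [39.9,-13.5,0,0,0,0,39.9,-13.5,0,0,0,0,39.9,-13.5,0,0,0,0,39.9,-13.5,0,0,0,0,39.9,-13.5,0,0,0,0,39.9,-13.5,0,0,0,0,39.9,-13.5,0,0,0,0,39.9,-13.5,0,0,0,0,39.9,-13.5,6,0,0,0,39.9,-13.5,11,0,0,0], "gripper": 0.6}}

```text
t: 26.48
ee_pos: [0.4214, 0.3676, 0.0671]
ee_rot: [[0.0, 1.0, -0.001], [1.0, -0.0, -0.001], [-0.001, -0.001, -1.0]]
contact_force: [0.3, 1.6, -0.1]
finger_gap: 0.603
grip_force: 0.0
```

{"op": "jog_arm", "data": {"moves": [0,0,3,0,0,0,0,0,5,0,0,0,0,0,5.8,0,0,0,0,0,5.8,0,0,0]}}

```text
t: 26.98
ee_pos: [0.4217, 0.3681, 0.0111]
ee_rot: [[0.001, 1.0, -0.001], [1.0, -0.001, -0.001], [-0.001, -0.001, -1.0]]
contact_force: [0.2, -0.8, -0.5]
finger_gap: 0.598
grip_force: 0.0
```

{"op": "jog_arm", "data": {"moves": [0,0.0,0.6,0,0,0,0,0,0.6,0,0,0]}}

```text
t: 27.22
ee_pos: [0.4219, 0.3687, 0.0058]
ee_rot: [[-0.0, 1.0, 0.0], [1.0, 0.0, 0.0], [0.0, 0.0, -1.0]]
contact_force: [0.3, 0.3, 0.4]
finger_gap: 0.602
grip_force: 0.0
```

{"op": "jog_arm", "data": {"moves": [0,0,0,0,0,0,0,0,0,0,0,0,0,0,0,0,0,0,0,0,0,0,0,0,0,0,0,0,0,0,0,0,0,0,0,0], "gripper": 0.1, "force": 15}}

```text
t: 27.98
ee_pos: [0.4218, 0.3688, 0.0056]
ee_rot: [[0.0, 1.0, 0.0], [1.0, -0.0, -0.0], [-0.0, 0.0, -1.0]]
contact_force: [0.5, 0.2, 1.7]
finger_gap: 0.224
grip_force: 15.0
```

{"op": "jog_arm", "data": {"moves": [0,0,-6,0,0,0,0,0,-12,0,0,0,0,0,-17,0,0,0,0,0,-17,0,0,0,0,0,-17,0,0,0]}}

```text
t: 28.6
ee_pos: [0.4214, 0.3685, 0.1748]
ee_rot: [[0.0, 1.0, -0.001], [1.0, -0.0, -0.001], [-0.001, -0.001, -1.0]]
contact_force: [0.0, -0.2, -1.3]
finger_gap: 0.221
grip_force: 15.0
```

```bash
python3 m.py b; python3 - <<'E'
import cv2
a=cv2.imread('pics/top_b.png');cv2.imwrite('pics/tb.png',cv2.resize(a[170:340,150:430],(800,486),interpolation=cv2.INTER_CUBIC))
E
```

```text
top dish 0.69 enc [ 0.4319 -0.0353  0.0319] med [ 0.4336 -0.0373  0.007 ] cont [ 0.4322 -0.0359]
top beaker 0.6 enc [0.4302 0.0577 0.0248] med [0.4265 0.0633 0.058 ] cont [0.4302 0.0564]
top flask 0.57 enc [0.4276 0.1487 0.0429] med [0.4248 0.1625 0.0044] cont [0.4276 0.1493]
top bowl 0.7 enc [ 0.4372 -0.2122  0.0588] med [ 0.4349 -0.2252  0.0515] cont [ 0.4378 -0.2118]
top jar 0.55 enc [ 0.5573 -0.0315  0.0203] med [ 0.5571 -0.0314  0.0624] cont [ 0.5563 -0.0309]
   L dish 0.79 [ 0.4324 -0.0372  0.    ]
   L small_weight 0.59 [ 0.4274 -0.1241  0.    ]
   L beaker 0.63 [0.4364 0.0597 0.    ]
scene dish 0.72 enc [ 0.4281 -0.0378  0.0373] med [ 0.4308 -0.0394  0.0095] cont [ 0.4276 -0.0294]
scene beaker 0.58 enc [0.4303 0.0566 0.0254] med [0.428  0.0524 0.0552] cont [0.4163 0.07  ]
scene flask 0.61 enc [0.444  0.1212 0.0726] med [0.4018 0.1767 0.0095] cont [0.4617 0.1097]
scene bowl 0.96 enc [ 0.436  -0.2138  0.0621] med [ 0.4406 -0.2336  0.0505] cont [ 0.4341 -0.2104]
scene jar 0.84 enc [ 0.5567 -0.0317  0.0241] med [ 0.5522 -0.0261  0.0636] cont [ 0.5488 -0.0207]
   L dish 0.58 [ 0.4298 -0.0404  0.    ]
   L small_weight 0.46 [ 0.434  -0.1305  0.    ]
```

View pics/tb.png

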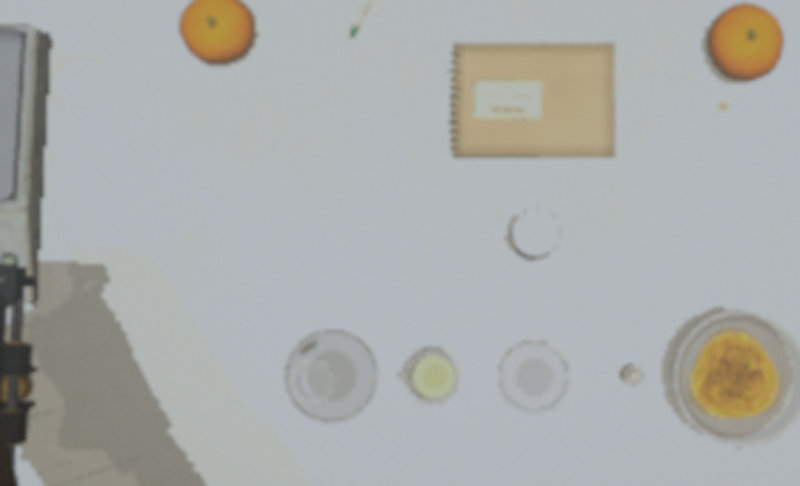

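{"op": "jog_arm", "data": {"moves": [-39.9,13.6,0,0,0,0,-39.9,13.6,0,0,0,0,-39.9,13.6,0,0,0,0,-39.9,13.6,0,0,0,0,-39.9,13.6,0,0,0,0,-39.9,13.6,0,0,0,0,-39.9,13.6,0,0,0,0,-39.9,13.6,0,0,0,0,-39.9,13.6,0,0,0,0,-39.9,13.6,5,0,0,0]}}

```text
t: 30.95
ee_pos: [0.5594, -0.0293, 0.1278]
ee_rot: [[-0.001, 1.0, 0.007], [1.0, 0.001, -0.001], [-0.001, 0.007, -1.0]]
contact_force: [0.6, 0.7, -2.4]
finger_gap: 0.222
grip_force: 15.0
```

{"op": "jog_arm", "data": {"moves": [0,0,3,0,0,0,0,0,4.5,0,0,0,0,0,4.5,0,0,0,0,0,4.5,0,0,0,0,0,4.5,0,0,0]}}

```text
t: 31.58
ee_pos: [0.5583, -0.0302, 0.0817]
ee_rot: [[-0.0, 1.0, 0.002], [1.0, 0.0, -0.0], [-0.0, 0.002, -1.0]]
contact_force: [-0.1, -0.1, -0.7]
finger_gap: 0.229
grip_force: 15.0
```

{"op": "jog_arm", "data": {"moves": [0,-0.1,0.6,0,0,0,0,-0.1,1.1,0,0,0,0,-0.1,1.35,0,0,0,0,-0.1,1.4,0,0,0,0,-0.1,1.4,0,0,0]}}

```text
t: 32.2
ee_pos: [0.557, -0.0303, 0.0673]
ee_rot: [[-0.0, 1.0, 0.001], [1.0, 0.0, -0.0], [-0.0, 0.001, -1.0]]
contact_force: [-2.4, 0.6, 9.3]
finger_gap: 0.226
grip_force: 15.0
```

Contact made (9 N). Release slowly and retreat upward.

{"op": "jog_arm", "data": {"moves": [0,0,0,0,0,0,0,0,0,0,0,0,0,0,0,0,0,0,0,0,0,0,0,0,0,0,-3,0,0,0,0,0,-8,0,0,0,0,0,-13,0,0,0], "gripper": 0.5}}

```text
t: 33.08
ee_pos: [0.5566, -0.0302, 0.1979]
ee_rot: [[0.0, 1.0, -0.001], [1.0, -0.0, 0.0], [0.0, -0.001, -1.0]]
contact_force: [0.4, -0.5, -0.1]
finger_gap: 0.501
grip_force: 0.0
```

{"op": "jog_arm", "data": {"moves": [-30,-10,0,0,0,0,-30,-10,0,0,0,0,-30,-10,0,0,0,0,-30,-10,0,0,0,0,-30,-10,0,0,0,0,-30,-10,0,0,0,0,-30,-10,0,0,0,0]}}

```text
t: 33.95
ee_pos: [0.4566, -0.3301, 0.1964]
ee_rot: [[0.001, 1.0, -0.0], [1.0, -0.001, 0.0], [0.0, -0.0, -1.0]]
contact_force: [-0.3, -0.8, -0.2]
finger_gap: 0.502
grip_force: 0.0
```

```bash
python3 m.py c | grep -v " L"; python3 - <<'E'
import cv2,numpy as np
a=cv2.imread('pics/top_c.png')[170:340,220:480];b=cv2.imread('pics/scene_c.png')[180:350,230:490]
cv2.imwrite('pics/tc.png',cv2.resize(np.vstack([a,b]),(450,590),interpolation=cv2.INTER_CUBIC))
E
```

```text
top dish 0.95 enc [ 0.4322 -0.0343  0.0315] med [ 0.4294 -0.0343  0.0068] cont [ 0.4317 -0.0347]
top beaker 0.71 enc [0.431  0.0576 0.0252] med [0.4278 0.0598 0.058 ] cont [0.4302 0.0555]
top flask 0.76 enc [0.4291 0.1475 0.0431] med [0.4248 0.157  0.0036] cont [0.4286 0.1476]
top bowl 0.75 enc [ 0.4375 -0.2127  0.0588] med [ 0.4348 -0.2284  0.0509] cont [ 0.4375 -0.2113]
top jar 0.44 enc [ 0.5573 -0.0316  0.0205] med [ 0.5566 -0.0346  0.0625] cont [ 0.5569 -0.0314]
scene dish 0.74 enc [ 0.4405 -0.0393  0.0455] med [ 0.4334 -0.0371  0.0095] cont [ 0.4309 -0.0341]
scene beaker 0.89 enc [0.4302 0.0576 0.0263] med [0.4295 0.0528 0.0553] cont [0.4226 0.0653]
scene flask 0.9 enc [0.4738 0.0979 0.1111] med [0.4198 0.1327 0.0055] cont [0.4608 0.1112]
scene bowl 0.64 enc [ 0.4383 -0.2096  0.0596] med [ 0.4725 -0.1985  0.05  ] cont [ 0.4335 -0.2065]
scene jar 0.58 enc [ 0.5524 -0.027   0.0198] med [ 0.5455 -0.0183  0.0621] cont [ 0.5417 -0.0128]
```

View pics/tc.png

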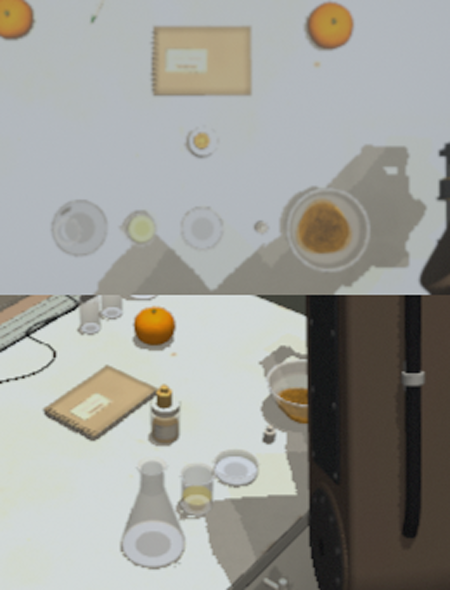

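The pictures show the weight upright in the middle of the lid at (201,141). The dish (202,228), beaker (141,228), small weight (262,228) and jar are all in place.

```bash
python3 -c "
from cell import *
print(close_job())"
```

```text
the job is handed in; nothing more can be done
None
```

The job is done and handed in: the dish, beaker, smaller weight and jar measure within about 3 mm of their halfway points, and the larger weight stands upright on the middle of the jar's lid; the judge's verdict was not shown.

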